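# Bring the bench control row live in order

### The job

Bring the row of controls on the bench live by pressing with the fingertips, in this order: press down the raised end of the rocker until it is fully tipped over, then push the square plunger fully home so that it stays in, then press the large mushroom button fully down and let it come back up. Leave the small round button unpressed, and do not lift, shift or knock over the loose parts standing around.

Things in the scene. Friction and masses are not known exactly. Their poses are not given: they have to be found in the camera images.
- mount_plate: fixed aluminium plate 116 (x) x 344 (y) x 10 mm on the bench; origin at the centre of its underside, x pointing away from the robot. Four identical fixed grey stations (86x60 mm, square to the plate, cover 55 mm above the bench) stand on it in a row along y, 80 mm apart, each with one black control on top
- rocker_end (a point): point on the top face of the rocker's raised end, 8 mm in from its edge: the place to press. Black paddle, 72 mm long (along the plate's x), 34 wide, 12 thick, between two low cheeks. In any of the four places of the row, different from run to run. The point moves with the paddle: about 80 mm above the bench at the start, 66 mm when fully over
- rocker (a joint): rocker angle, rad: 0 = off, the end away from the robot up; grows as that end is pressed down, 0.5 = fully over (on). Level axis along the plate's y, under the paddle's middle, 67 mm above the bench. Needs about 1 to 3 N at the end and stays where it is left
- latch_top (a point): centre of the top face of the square black plunger (34x34 mm); about 75 mm above the bench when out, 65 mm when home, so it still stands proud of the station's cover when home. In any of the four places of the row, different from run to run. 
- latch (a joint): how far the plunger is pushed down, m: 0 = out, 0.010 = fully home against its stop. Slides stiffly (about 4 N) and stays where it is left
- mushroom_top (a point): centre of the top of the large round mushroom button (48 mm across), 79 mm above the bench when out. In any of the four places of the row, different from run to run. 
- mushroom (a joint): how far the mushroom button is pressed down, m: 0 = out, 0.006 = fully down. Sprung: 2 N to start, 6.5 N to hold fully down; comes back up when released
- small_top (a point): centre of the top of the small round button (22 mm across), 71 mm above the bench. In any of the four places of the row, different from run to run. Not to be pressed
- small_button (a joint): how far the small round button is pressed down, m: 0 = out, 0.006 = fully down; sprung like the mushroom button
- steel_slug: bystander, loose: plain steel cylinder 33 mm across, 46 mm high, in front of the plate; origin at the centre of its underside
- bush_1: bystander, loose: pale turned bush, 45 mm across, 36 mm high, in front of the plate; origin at the centre of its underside
- collet: bystander, loose: grey tapered collet, 26 mm across, 34 mm high, behind the plate; origin at the centre of its underside
- fork_block: bystander, loose: pale block with a round hole, 36x50x46 mm, behind the plate; origin at the centre of its underside
- clamp_jaw: bystander, loose: grey stepped jaw block with a small stud on top, 26x63x26 mm, behind the plate; origin at the centre of its underside
- v_block_0: bystander, loose: grey V-block 36x48x34 mm, in front of the left part of the plate; origin at the centre of its underside

How it is judged:
By the outcome, as a careful person would: the job done as asked, in the order asked, and still so for the second after the job is handed in, with the robot touching nothing.
It also fails if it takes over 42 s, if anything falls off the work surface, if the arm or the gripper's body presses on something with over 40 N, if the wrist force passes 120 N, or if a joint passes its speed limit or range.

### The arm

A 7-joint arm with a two-finger parallel gripper is mounted at the origin on a cart in front of the work surface, level with it; the furniture and walls round the work are solid. World frame = base frame: x ahead of the robot, y to its left, z up, the work surface at z = 0. Lengths are in m, angles in rad, forces in N, time in s.
With the tool pointing down it reaches from about 0.425 to 0.95 m from the base axis. Payload 4.7 kg.
Tool frame: the origin (TCP) lies on the centre line of the jaws, within the pads' length; the fingertips stand robot.nose_length ahead of it and the grasp point (between the pads) lies 8 mm behind it (robot.nose_length is the distance from the TCP to the fingertips, in m); z points along the fingers, y is the line along which they close (so a half turn about z gives the same grasp; the last joint's range is limited). The gripper opens to 85 mm and grips with 20 to 120 N. Pads are 22 mm wide; open, the fingers measure 114 mm over their backs; the gripper's body (76 mm by 85 mm) begins 54 mm behind the grasp point. The pads swing forward as they close: fully open they stand 13 mm farther back than shut.
Start: joints at [-1.158, 0.469, -0.049, 1.532, 0.024, 1.141, -0.082], TCP at [0.289, 0.61, 0.242] pointing down, gripper open.
Joint ranges: [-2.59, 2.59], [-0.33, 1.99], [-1.39, 1.29], [0.1, 2.45], [-1.04, 4.18], [0.21, 1.99], [-2.66, 2.66]. Speed limits (rad/s): [2.57, 2.57, 3.14, 3.14, 3.14, 3.14, 3.14].

### API

Orientations are given as [roll, pitch, yaw] about the fixed x, y, z axes, in that order (R = Rz(yaw) Ry(pitch) Rx(roll)).
In Python, from plant import robot gives the robot as it stands. Calls block until the motion is done:
- robot.goto(position, orientation): joint-space move of the TCP to a pose.
- robot.move_straight(position, vel=0.15, attitude=None, contact_N=None): straight line of the TCP; attitude=None keeps the orientation; vel is the mean speed in m/s. With contact_N (N) it stops when the force on the tool has changed by that much, and returns True; else False.
- robot.move_joints(angles): joint-space move.
- robot.grip(opening, strength=None): opening from 0.0 (shut) to 1.0 (fully open); strength is the grip in N (None keeps the last); returns when the fingers have stopped.
- robot.sleep(seconds).
- robot.inverse_kinematics(position, orientation): joint angles nearest the present ones, or None.
- robot.sense(): the state.
- robot.grab_frame(name): name is "scene" or "top"; returns a dict with "image" (400x640x3 uint8, red, green, blue), "range_z" (400x640 float32, m along the optical axis (not along the pixel's ray), 0 where there is no reading), "fx", "fy", "cx", "cy" (pixels), "dist_coeffs" ([k1, k2, p1, p2, k3] as OpenCV has them; the pictures are not rectified), "R" (3x3) and "t" (3): a world point X has camera coordinates R X + t. Camera axes: x right, y down, z forward; pixel columns grow to the right and rows downward; lengths in m; the calibration is good to about 2 mm. A picture is of the moment at which its call begins.
A pose or a line that the arm cannot do raises robot.IKError and nothing moves.
- robot.close_job(): hands the job in; it is judged then, once.
The state is a dict: "t": time; "joint_pos": joint angles; "joint_velocities": joint speeds; "effort": joint torques, N m; "tcp_pos": TCP position; "tcp_rot": TCP orientation; "wrist_force": force on the tool from outside, world axes, zero at the start; "torque": the same for the moment, N m; "opening": opening from 0.0 (shut) to 1.0 (fully open); "gripper_force": force on a finger pad.
Only numpy, scipy, OpenCV 4.12 (cv2) and the standard library are available. Lean on these libraries where they do the work, as an engineer would, in place of code of your own. Each camera call takes 0.05 s, during which the arm holds its last target. There are 200 camera calls.

## Working session

There is one attempt and no reset: what is moved stays moved. The work goes in short steps, each a Python script; the robot and the scene stay as the last script left them, time stands still between calls to the robot, and variables do not carry over. Pictures are saved under pics/ and viewed, at most 10 in all, crops included, and the job is handed in when it is done.

```bash
ls; mkdir -p pics
python3 - <<'E'
from plant import robot
import cv2,numpy as np
s=robot.sense();print(s['t'],s['tcp_pos'],s['tcp_rot'],robot.nose_length)
for n in("scene","top"):
    f=robot.grab_frame(n);np.savez(f'{n}.npz',**f)
    cv2.imwrite(f'pics/{n}0.png',f['image'][:,:,::-1]);print(n,f['fx'],f['dist_coeffs'],f['R'],f['t'])
E
```

```text
pics
0.0 [0.28834663 0.60967475 0.24123132] [-3.13956843e+00  5.45331714e-05  2.69981130e+00] 0.011
scene 462.61448862911476 [-0.07746717  0.          0.          0.          0.        ] [[ 0.90253601 -0.43061216  0.00138153]
 [-0.1737888  -0.36718203 -0.91376956]
 [ 0.39398756  0.82446984 -0.40623058]] [-0.50951109  0.19469975  0.70135188]
top 402.1850062066579 [-0.09016934  0.          0.          0.          0.        ] [[ 0.00626334 -0.99966429 -0.02514118]
 [-0.99814022 -0.00472529 -0.06077648]
 [ 0.06063728  0.02547509 -0.99783473]] [0.03977729 0.56300804 0.94412671]
```

View pics/scene0.png

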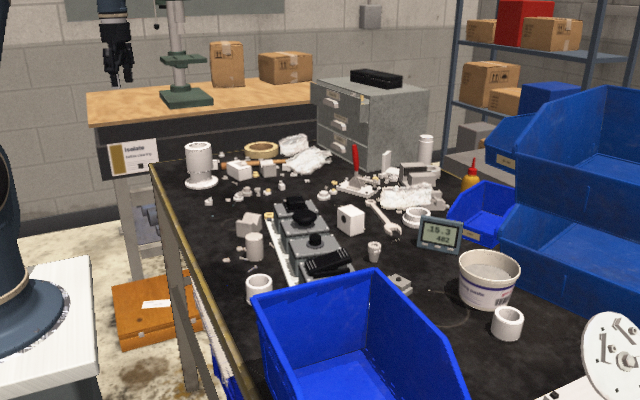

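View pics/top0.png

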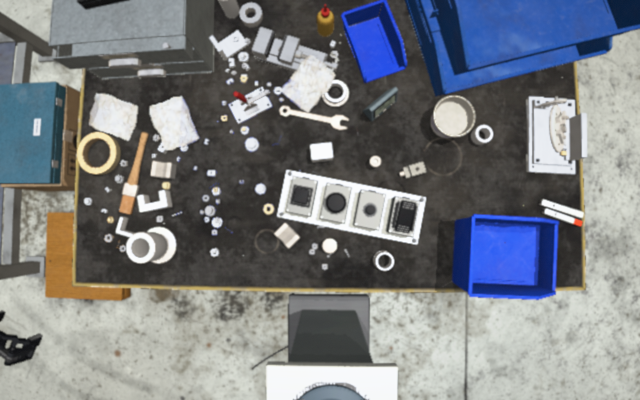

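The top view shows the plate (corners about (285,170), (425,205), (415,243), (278,217)). On it are the plunger (300,196), mushroom (335,204), small button (371,211) and rocker (405,215). In the scene view the rocker is nearest the camera, at (325,263).

```bash
cat > h.py <<'E'
import numpy as np,cv2
def load(n): return dict(np.load(f'{n}.npz'))
def K(f): return np.array([[f['fx'],0,f['cx']],[0,f['fy'],f['cy']],[0,0,1]],float)
def ray(f,px,z):
    "pixels -> world points on plane height z"
    u=cv2.undistortPoints(np.array(px,float).reshape(-1,1,2),K(f),f['dist_coeffs'])[:,0]
    d=np.c_[u,np.ones(len(u))]@f['R']; c=-f['R'].T@f['t']
    return c+d*((z-c[2])/d[:,2])[:,None]
def cloud(f):
    v,u=np.mgrid[0:400,0:640]
    un=cv2.undistortPoints(np.c_[u.ravel(),v.ravel()].astype(float).reshape(-1,1,2),K(f),f['dist_coeffs'])[:,0]
    p=np.c_[un,np.ones(len(un))]*f['range_z'].reshape(-1,1)
    return ((p-f['t'])@f['R']).reshape(400,640,3)
def proj(f,P): return cv2.projectPoints(np.array(P,float).reshape(-1,1,3),cv2.Rodrigues(f['R'])[0],f['t'],K(f),f['dist_coeffs'])[0][:,0]
E
python3 - <<'E'
from h import *
f=load('top');im=f['image']
hsv=cv2.cvtColor(im,cv2.COLOR_RGB2HSV)
C=cloud(f)
m=(hsv[...,2]>170)&(hsv[...,1]<60)
roi=np.zeros((400,640),bool);roi[165:250,270:432]=1
m=(m&roi).astype(np.uint8)
cs,_=cv2.findContours(m,cv2.RETR_EXTERNAL,cv2.CHAIN_APPROX_NONE)
c=max(cs,key=cv2.contourArea)
W=ray(f,c.reshape(-1,2),0.01)[:,:2]
r=cv2.minAreaRect((W*1000).astype(np.float32));print('plate',r);print(cv2.boxPoints(r))
cen=np.array(r[0])/1000
# black tops
dark=((hsv[...,2]<55)&roi).astype(np.uint8)
inside=np.zeros((400,640),np.uint8);cv2.drawContours(inside,[cv2.convexHull(c)],-1,1,-1)
dark&=inside
n,l,st,ce=cv2.connectedComponentsWithStats(dark)
for i in range(1,n):
    if st[i,4]>30: print(st[i],ce[i],ray(f,[ce[i]],.07)[0],np.nanpercentile(C[l==i][:,2],[10,50,90]))
print('plate z',np.median(C[m>0][:,2]))
# obstacles: high points near
for n_ in('top','scene'):
    D=cloud(load(n_)); k=(load(n_)['range_z']>0)&(D[...,2]>.1)&(abs(D[...,1])<.5)&(D[...,0]>.35)&(D[...,0]<.85)&(D[...,2]<.4)
    print(n_,k.sum(),[np.percentile(D[k][:,j],[0,5,50,95,100]).round(3) for j in range(3)])
cv2.imwrite('pics/crop.png',cv2.resize(im[160:255,265:440],None,fx=4.5,fy=4.5,interpolation=cv2.INTER_CUBIC)[:,:,::-1])
g=load('scene')['image'];cv2.imwrite('pics/crops.png',cv2.resize(g[185:300,225:425],None,fx=4,fy=4,interpolation=cv2.INTER_CUBIC)[:,:,::-1])
E
```

```text
plate ((532.1148681640625, -43.94293212890625), (344.646240234375, 118.85636138916016), 79.04063415527344)
[[ 441.00967 -201.8252 ]
 [ 557.6984  -224.42133]
 [ 623.2201   113.93933]
 [ 506.5313   136.53546]]
[326 194  19  19  83] [333.97590361 203.65060241] [ 0.53761642 -0.00158161  0.07      ] [0.07475989 0.07781805 0.08002091]
[395 202  21  28 294] [405.20408163 217.18707483] [ 0.50788826 -0.16208675  0.07      ] [0.06680774 0.07257122 0.07701301]
plate z 0.013236210478499457
top 4471 [array([0.351, 0.407, 0.818, 0.845, 0.85 ]), array([-0.5  , -0.481, -0.242,  0.463,  0.5  ]), array([0.1  , 0.105, 0.164, 0.244, 0.283])]
scene 14504 [array([0.35 , 0.395, 0.806, 0.846, 0.85 ]), array([-0.5  , -0.483, -0.325,  0.364,  0.499]), array([0.1  , 0.104, 0.159, 0.24 , 0.282])]
```

View pics/crop.png

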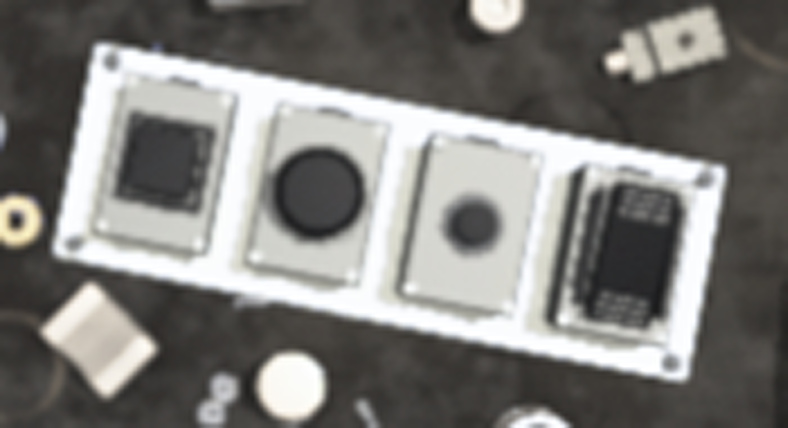

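View pics/crops.png

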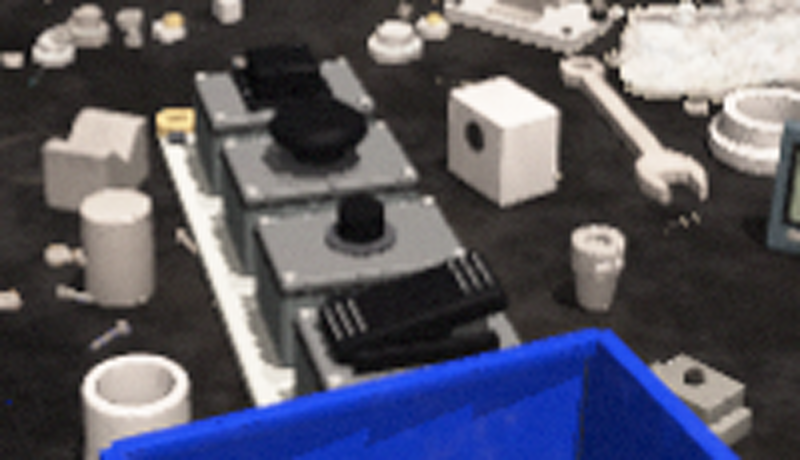

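The views agree on the order from left to right: plunger, mushroom, small button, rocker, with the rocker's far end raised. I'll triangulate the targets and check the reach.

Run:
```python
from h import *
from plant import robot
t,s=load('top'),load('scene');Ct,Cs=cloud(t),cloud(s)
# refined plate pose
a=np.deg2rad(79.0406-90);c=np.array([.5321,-.0439])
X=np.array([np.cos(a),np.sin(a)]);Y=np.array([-X[1],X[0]])
def und(f,p): return cv2.undistortPoints(np.array(p,float).reshape(1,1,2),K(f),f['dist_coeffs'])[0,0]
def tri(a_,b):
    P=[np.c_[f['R'],f['t']] for f in(t,s)]
    h=cv2.triangulatePoints(P[0],P[1],und(t,a_),und(s,b)).ravel();return h[:3]/h[3]
for n,pt,ps in(('mush',(336.1,203.1),(304.5,214.5)),('rock edge',(410,201),(346.7,252.2)),('latch',(301.7,195.6),(296.5,201.5))):
    w=tri(pt,ps);d=w[:2]-c;print(n,w.round(4),'plate xy',(d@X).round(4),(d@Y).round(4))
for nm,y in(('latch',.12),('mush',.04),('small',-.04),('rock',-.12)):
    for f,C,k in((t,Ct,'t'),(s,Cs,'s')):
        d=C[...,:2]-c;px,py=d@X,d@Y-y
        m=(abs(px)<.05)&(abs(py)<.032)&(C[...,2]>.064)&(C[...,2]<.1)&(f['range_z']>0)
        if m.sum()>5: print(nm,k,m.sum(),'px',np.percentile(px[m],[2,50,98]).round(4),'py',np.percentile(py[m],[2,50,98]).round(4),'z',np.percentile(C[m][:,2],[5,50,95]).round(4))
for C,f in((Ct,t),(Cs,s)):
    m=(f['range_z']>0)&(C[...,2]>.09)&(C[...,2]<.3)&(C[...,0]>.3)&(C[...,0]<.65)&(C[...,1]>-.4)&(C[...,1]<.3)
    P=C[m];print('tall near',m.sum(),P.min(0).round(3),P.max(0).round(3))
for y in(.12,-.12):
  for yaw in(a,a+np.pi,a-np.pi):
    p=c+Y*y; q=robot.inverse_kinematics([*p,.16],[np.pi,0,yaw]);print(y,round(yaw,2),None if q is None else np.round(q,2))
```

```text
mush [ 0.5409 -0.0071  0.0767] plate xy 0.0016 0.0378
rock edge [ 0.5437 -0.1706  0.0814] plate xy 0.0354 -0.1222
latch [0.558  0.0705 0.0685] plate xy 0.0037 0.1173
latch t 227 px [-0.0147  0.0014  0.0179] py [-0.0155  0.0004  0.017 ] z [0.0709 0.0744 0.077 ]
latch s 179 px [-0.0137  0.0016  0.0187] py [-0.0197 -0.0115  0.0128] z [0.0654 0.0726 0.0743]
mush t 348 px [-0.0199  0.0011  0.0224] py [-0.02    0.0009  0.0223] z [0.0739 0.0783 0.0812]
mush s 283 px [-0.0189  0.0009  0.023 ] py [-0.0249 -0.0109  0.0149] z [0.07   0.0772 0.0792]
small t 71 px [-0.0078  0.0016  0.0104] py [-0.0083  0.0013  0.0104] z [0.0675 0.0714 0.0735]
small s 90 px [-0.0069  0.0018  0.0123] py [-0.012  -0.0054  0.0058] z [0.0652 0.0699 0.0713]
rock t 533 px [-0.0314  0.0023  0.0347] py [-0.0216  0.0008  0.0225] z [0.0647 0.0726 0.081 ]
rock s 771 px [-0.0307  0.004   0.0354] py [-0.0238 -0.0094  0.0148] z [0.0645 0.0719 0.081 ]
tall near 1332 [ 0.335 -0.4    0.09 ] [ 0.515 -0.281  0.137]
tall near 5821 [ 0.338 -0.4    0.09 ] [ 0.518 -0.283  0.135]
0.12 -0.19 [-0.73  0.43  0.68  1.93 -0.35  0.9  -1.64]
0.12 2.95 [-0.37  0.37  0.21  1.91 -0.1   0.87  1.26]
0.12 -3.33 [-0.37  0.37  0.21  1.91 -0.1   0.87  1.26]
-0.12 -0.19 [-0.56  0.53  1.07  2.   -0.57  0.96 -0.96]
-0.12 2.95 [-0.23  0.37  0.58  1.98 -0.26  0.87  1.87]
-0.12 -3.33 [-0.23  0.37  0.58  1.98 -0.26  0.87  1.87]
```

All four controls sit on the row at the stated heights, within about 2 mm, and the bin is 12 cm clear of the rocker. Next is the rocker.

```bash
cat > act.py <<'E'
from h import *
from plant import robot
a=np.deg2rad(79.0406-90);c=np.array([.5321,-.0439])
X=np.array([np.cos(a),np.sin(a)]);Y=np.array([-X[1],X[0]])
O=[np.pi,0,a+np.pi]
def at(px,py,z): return [*(c+X*px+Y*py),z]
def st(l):
    s=robot.sense();print(l,round(s['t'],2),np.round(s['tcp_pos'],4),'tip',round(s['tcp_pos'][2]-robot.nose_length,4),'F',np.round(s['wrist_force'],1),round(s['opening'],2))
def press(px,py,zmin,N,vel=.03):
    hit=robot.move_straight(at(px,py,zmin+robot.nose_length),vel=vel,contact_N=N);print('hit',hit);st('down')
def snap(n):
    for k in("scene","top"):
        f=robot.grab_frame(k);np.savez(f'{k}.npz',**f)
        g=f['image'][185:300,225:425] if k=='scene' else f['image'][160:255,265:440]
        cv2.imwrite(f'pics/{k}_{n}.png',cv2.resize(g,None,fx=4,fy=4,interpolation=cv2.INTER_CUBIC)[:,:,::-1])
E
python3 - <<'E'
from act import *
robot.grip(0.0);st('shut')
robot.goto(at(.0285,-.1195,.17),O);st('above')
robot.move_straight(at(.0285,-.1195,.105),vel=.12)
press(.0285,-.1195,.060,12)
robot.move_straight(at(.0285,-.1195,.14),vel=.12);st('up')
snap('r')
E
```

```text
shut 0.87 [0.2885 0.6102 0.2424] tip 0.2314 F [-0.2  0.1  0.1] 0.0
above 3.75 [ 0.5378 -0.1657  0.17  ] tip 0.159 F [-0.3 -0.3  0.2] 0.0
hit True
down 5.3 [ 0.5386 -0.1669  0.079 ] tip 0.068 F [-2.4  1.3  9.2] -0.0
up 5.97 [ 0.5368 -0.1663  0.1394] tip 0.1284 F [-1.   0.1 -0.4] 0.0
```

Run:
```python
from h import *
from act import c,X,Y
for k in('scene','top'):
    f=load(k);C=cloud(f);d=C[...,:2]-c;px,py=d@X,d@Y+.1195
    m=(abs(py)<.012)&(C[...,2]>.055)&(C[...,2]<.1)&(f['range_z']>0)&(abs(px-.0015)<.03)
    print(k,m.sum(), np.polyfit(px[m],C[m][:,2],1) if m.sum()>20 else '')
```

```text
scene 309 [-0.02739526  0.07168982]
top 225 [-0.26330884  0.07359615]
```

View pics/scene_r.png

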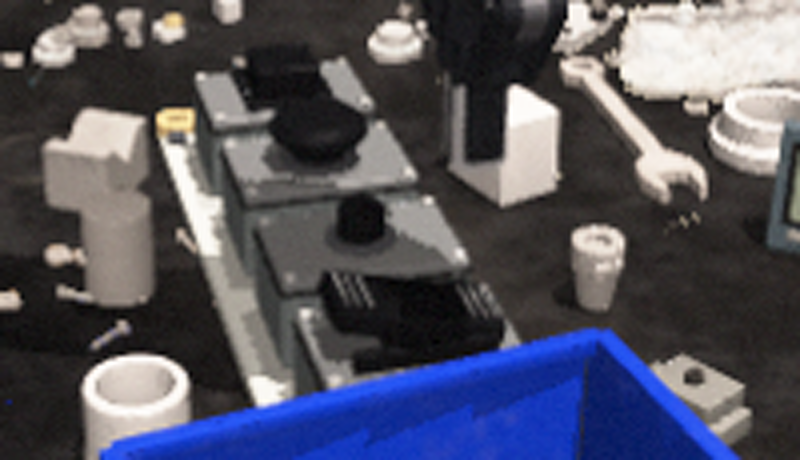

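The rocker now has its near end up and its far end down. The top-view slope went to -0.26, which is about 0.5 rad of travel. I'll press it once more, harder, as insurance, then do the plunger and the mushroom.

Run:
```python
from act import *
robot.move_straight(at(.030,-.1195,.10),vel=.12)
press(.030,-.1195,.060,20)
robot.move_straight(at(.030,-.1195,.15),vel=.15)
robot.move_straight(at(.0015,.1205,.15),vel=.15);st('over latch')
robot.move_straight(at(.0015,.1205,.10),vel=.1)
press(.0015,.1205,.058,22,.025)
robot.move_straight(at(.0015,.1205,.15),vel=.15);st('up')
s=robot.sense();f=robot.grab_frame('top');np.savez('top.npz',**f)
C=cloud(f);d=C[...,:2]-c;px,py=d@X,d@Y
for nm,y in(('latch',.1205),('rock',-.1195)):
    m=(abs(py-y)<.012)&(abs(px)<(.012 if y>0 else .03))&(C[...,2]>.05)&(C[...,2]<.1);print(nm,m.sum(),np.median(C[m][:,2]),np.polyfit(px[m],C[m][:,2],1) if m.sum()>10 else '')
```

```text
hit True
down 7.28 [ 0.5388 -0.1669  0.0789] tip 0.0679 F [-2.7  1.1 10.2] 0.0
over latch 9.67 [0.5565 0.073  0.1501] tip 0.1391 F [ 0.3 -0.6  0. ] -0.0
hit True
down 11.25 [0.5566 0.0742 0.0761] tip 0.0651 F [-2.1  0.2  7.4] -0.0
up 11.89 [0.5558 0.0743 0.1492] tip 0.1382 F [ 0.1 -0.5 -0.2] -0.0
latch 0 nan 
rock 281 0.07371099554185033 [-0.25320626  0.07367663]
  return _methods._mean(a, axis=axis, dtype=dtype,
  ret = ret.dtype.type(ret / rcount)
```

Run:
```python
from act import *
robot.move_straight(at(.0015,.1205,.085),vel=.12)
press(.0015,.1205,.055,35,.025)
robot.sleep(.2);st('hold')
robot.move_straight(at(.0015,.1205,.15),vel=.15)
robot.move_straight(at(.0012,.0405,.15),vel=.15)
robot.move_straight(at(.0012,.0405,.105),vel=.1);st('over mush')
press(.0012,.0405,.060,30,.025)
robot.sleep(.3);st('hold')
robot.move_straight(at(.0012,.0405,.16),vel=.1);st('up')
robot.move_straight(at(.0,.0405,.25),vel=.2)
robot.goto([.45,.35,.25],O);st('away')
snap('end')
f=load('top');C=cloud(f);d=C[...,:2]-c;px,py=d@X,d@Y
for nm,y in(('latch',.1205),('mush',.0405),('small',-.0395),('rock',-.1195)):
    m=(abs(py-y)<.01)&(abs(px-.0015)<(.03 if nm=='rock' else .008))&(C[...,2]>.05)&(C[...,2]<.1);print(nm,m.sum(),np.median(C[m][:,2]),np.polyfit(px[m],C[m][:,2],1))
```

```text
hit True
down 13.14 [0.557  0.0742 0.0761] tip 0.0651 F [-2.3 -1.   8.1] 0.0
hold 13.34 [0.5569 0.0742 0.0761] tip 0.0651 F [-3.   0.3  7.9] 0.0
over mush 15.28 [ 0.5412 -0.0042  0.105 ] tip 0.094 F [-0.2 -0.1 -0. ] -0.0
hit True
down 16.18 [ 0.5411 -0.0044  0.0839] tip 0.0729 F [-3.   0.1  9.2] -0.0
hold 16.48 [ 0.5411 -0.0044  0.0839] tip 0.0729 F [-2.8 -0.3  8.9] 0.0
up 17.39 [ 0.5404 -0.0043  0.1593] tip 0.1483 F [-0.2 -0.2  0.3] 0.0
away 19.36 [0.451  0.3482 0.2498] tip 0.2388 F [-0.4  1.1  0.5] -0.0
latch 63 0.06526068453428732 [0.01122399 0.06546398]
mush 66 0.0795006575786853 [-0.05161514  0.07971383]
small 63 0.0707315910799777 [-0.0058443   0.06989017]
rock 229 0.07326700240601672 [-0.2572864   0.07378115]
```

View pics/scene_end.png

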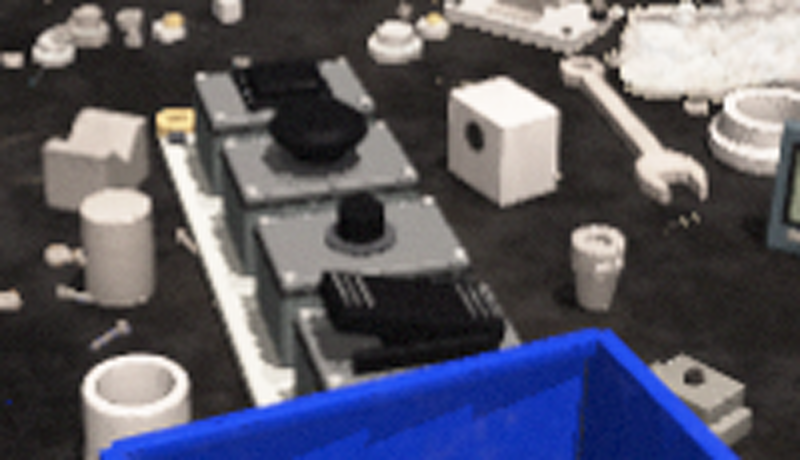

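View pics/top_end.png

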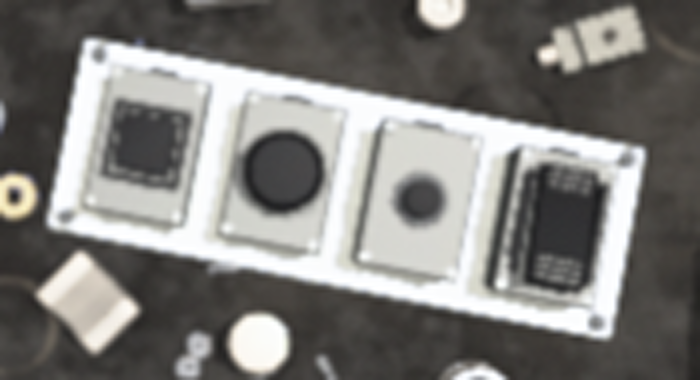

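The final pictures show the plunger home at 65 mm, the mushroom back up at 79 mm, the rocker fully over and the small button untouched. The loose parts stand where they were.

```bash
python3 -c "
from plant import robot
print(robot.close_job())"
```

```text
the job is handed in; nothing more can be done
None
```

The job is handed in: I tipped the rocker fully over, pushed the plunger home and pressed and released the mushroom, in that order, in about 19 s, leaving the small button unpressed and the loose parts undisturbed.

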